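Lay the coffee tray and the fish tray

TASK

Lay the two trays. On the pale coffee tray set the steel milk jug in the larger well and the espresso cup in the smaller one; on the dark fish tray put the lemon in its seat, the smallest well at one end, the salt shaker in the middle well and the wooden pepper mill in the large well at the other end, everything standing fully down in its well (the lemon resting in its seat). Set the things down rather than dropping them, and leave the herb jar where it stands.

Things in the scene. Friction and masses are not known exactly. Their poses are not given: they have to be found in the camera images.
- coffee_tray: Pale timber coffee tray, fast on the worktop, 114 (its x) x 230 mm (its y), steel bar handles 14 mm beyond both ends. Origin: centre of the underside, z up. Top 20 mm up (edge moulding 22). Two round wells with flat cork floors 8 mm above the worktop (12 mm deep): the jug's, 80 mm wide, at x 0, y +55 mm; the cup's, 64 mm wide, at x 0, y -55 mm.
- fish_tray: Dark timber fish tray, fast on the worktop, 100 (its x) x 290 mm (its y), steel bar handles 14 mm beyond both ends. Origin: centre of the underside, z up. Top 20 mm up (edge moulding 22). Three round wells, cork floors 8 mm up: lemon seat, 44 mm wide, at x 0, y +95 mm (the lemon rests on its rim); salt, 58 mm wide, at 0, 0; pepper mill, 70 mm wide, at x 0, y -95 mm.
- jug_mid (a point): Small grey steel milk jug, round, 64 mm wide, 78 mm high, open, empty, with a strap handle. Point: on the body's axis half-way up (39 mm above its base). z up; the handle stands out to the jug's own -y, to 54 mm from the axis, from 16 mm above the base; grasp across its own x axis, clear of the handle. About 0.2 kg.
- cup_mid (a point): Cream china espresso cup, round, 58 mm wide at the rim, 42 mm at the base, 55 mm high, with a loop handle. Point: on the body's axis half-way up (27.5 mm above its base). z up; the handle stands out to the cup's own -y, to 54 mm from the axis, from 15 mm above the base; grasp across its own x axis, near the rim. About 0.13 kg.
- lemon_mid (a point): Yellow lemon lying on its side, 72 mm long (along its own x), 55 mm across, 56 mm high. The point is its middle, 28 mm above the worktop at the start. In its seat on the fish tray the middle comes to about 42 mm above the tray's underside. About 0.09 kg.
- salt_mid (a point): Salt shaker: grey-topped clear shaker, round, 44 mm across, 90 mm high, the top 16 mm narrower (34 mm). The point lies on its axis, half-way up (45 mm above its base). About 0.1 kg.
- pepper_mid (a point): Pepper mill: reddish turned wood, round, 54 mm across at its foot, 139 mm high, waisted, with a 47 mm head from 95 to 132 mm above its base. The point lies on its axis, half-way up (70 mm above its base). The head does not turn. About 0.22 kg.
- herbs_mid (a point): Herb jar: round spice jar with a green label and a red cap, 45 mm across, 106 mm high. It belongs to neither tray and stays where it stands. The point lies on its axis, half-way up (53 mm above its base).
There are look-alikes about, which are no part of the job. Leave any purple look-alike of the part that bears pepper_mid alone.

How it is judged:
By the outcome, as a careful person would: the job done as asked, in the order asked, and still so for the second after the job is handed in, with the robot touching nothing.
It also fails if it takes over 136 s, if anything falls off the work surface, if the arm or the gripper's body presses on something with over 40 N, if the wrist force passes 120 N, or if a joint passes its speed limit or range.

ROBOT

A 6-joint arm with a two-finger parallel gripper is mounted at the origin on a cart in front of the work surface, level with it; the furniture and walls round the work are solid. World frame = base frame: x ahead of the robot, y to its left, z up, the work surface at z = 0. Lengths are in m, angles in rad, forces in N, time in s.
With the tool pointing down it reaches from about 0.3 to 0.875 m from the base axis. Payload 4.2 kg.
Tool frame: the origin (TCP) lies at the very end of the fingers, on their centre line; the grasp point (between the pads) lies 19 mm behind it (env.grasp_offset is the distance from the TCP to the grasp point, in m); z points along the fingers, y is the line along which they close (so a half turn about z gives the same grasp; the last joint's range is limited). The gripper opens to 85 mm and grips with 20 to 120 N. Pads are 22 mm wide; open, the fingers measure 114 mm over their backs; the gripper's body (76 mm by 85 mm) begins 54 mm behind the grasp point. The pads swing forward as they close: fully open they stand 13 mm farther back than shut.
Start: joints at [1.301, 0.32, 1.565, -0, 1.257, -0.02], TCP at [0.142, 0.557, 0.231] pointing down, gripper open.
Joint ranges: [-3.11, 3.11], [-0.84, 2.01], [0.21, 2.61], [-1.34, 4.49], [0.05, 2.63], [-2.56, 2.56]. Speed limits (rad/s): [2.57, 2.57, 3.14, 3.14, 3.14, 3.14].

INTERFACE

Orientations are given as a rotation vector (axis times angle).
In Python, from bench import env gives the robot as it stands.
- The arm moves only by the shell command python3 -m inch 'ROWS' [FORCE]. ROWS is JSON, a list of rows, each a list of 3 entries, a list of its own where there are three numbers: the closure, from -1 (fully open) to 1 (shut), so that 0 is half open, then the shift along the world's x, y, z in m, then the turn, a rotation vector about the world's x, y, z in rad. A call has 1 to 12 rows; each row shifts and turns the commanded pose from where the row before left it; what a row does not reach is not made up. A row lasts 1/10 s, in which the tool goes at most 50 mm and 8.59 degrees, less where a joint would pass 70% of its speed; a pose out of reach is approached as far as the arm can. A call with a gripper value outside its range is refused whole. The fingers move at their own pace and stop on an object; FORCE is the grip in N (left out, the last holds). Time passes only in rows, so rows that do not move let the fingers close. It gives the time, the measured TCP pose, the force, the opening and the grip force at its end, in the units of the state.
- env.sense(): the state, without advancing time (a new reading comes with each control period).
- env.camera(name): name is "scene" or "top" or "wrist"; returns a dict with "color" (420x560x3 uint8, red, green, blue), "depth" (420x560 float32, m along the optical axis (not along the pixel's ray), 0 where there is no reading), "fx", "fy", "cx", "cy" (pixels), "xyz" and "attitude" of the camera in the world. Camera axes: x right, y down, z forward; pixel columns grow to the right and rows downward; lengths in m; the calibration is good to about 2 mm. A picture is of the moment at which its call begins.
- env.job_done(): hands the job in; it is judged then, once.
The state is a dict: "t": time; "joint_positions": joint angles; "qd": joint speeds; "tau": joint torques, N m; "position": TCP position; "tool_rot": TCP orientation; "contact_force": force on the tool from outside, world axes, zero at the start; "ft_torque": the same for the moment, N m; "width": finger opening in m; "grasp_force": force on a finger pad.
Only numpy, scipy, OpenCV 4.12 (cv2) and the standard library are available. Lean on these libraries where they do the work, as an engineer would, in place of code of your own. Each camera call takes 0.05 s, during which the arm holds its last target. There are 200 camera calls.

## Working session

There is one attempt and no reset: what is moved stays moved. The work goes in short steps, Python scripts to look and compute and a shell command to move; the robot and the scene stay as the last step left them, time stands still between calls to the robot, and variables do not carry over. Pictures are saved under pics/ and viewed, at most 14 in all, crops included, and the job is handed in when it is done.

```bash
mkdir -p pics; ls
cat > h.py <<'E'
from bench import env
import numpy as np, cv2
from scipy.spatial.transform import Rotation as R
def rot(a):
    a=np.array(a,float)
    return a if a.shape==(3,3) else R.from_rotvec(a).as_matrix() if a.size==3 else R.from_quat(a).as_matrix()
def pts(c):
    v,u=np.mgrid[:420,:560]; d=c["depth"]
    p=np.stack([(u-c["cx"])/c["fx"]*d,(v-c["cy"])/c["fy"]*d,d],-1)
    return p@rot(c["attitude"]).T+np.array(c["xyz"])
def ray(c,u,v,z):
    d=rot(c["attitude"])@np.array([(u-c["cx"])/c["fx"],(v-c["cy"])/c["fy"],1]); o=np.array(c["xyz"])
    return o+d*(z-o[2])/d[2]
def save(c,n,crop=None,s=1):
    im=c["color"][:,:,::-1]
    if crop: im=im[crop[1]:crop[3],crop[0]:crop[2]]
    cv2.imwrite("pics/"+n+".png",cv2.resize(im,None,fx=s,fy=s,interpolation=cv2.INTER_CUBIC))
E
python3 - <<'E'
from h import *
import pickle
for n in("top","scene"):
    c=env.camera(n); save(c,n+"0",None,1.42); pickle.dump(c,open(n+".pkl","wb")); print(n,c["xyz"],c["attitude"],c["fx"],c["cx"],c["cy"])
print(env.sense())
E
```

```text
pics
top [ 0.44338408 -0.01386729  1.13025814] [-2.20329625  2.13857747 -0.11089958] 481.05017668037897 277.2519892623908 213.25754210943532
scene [-0.141538   -0.53261475  0.81188281] [-2.07935252  1.05753555 -0.46754843] 463.2305452352391 279.22345488958496 207.65849362365554
{'t': 0.1, 'joint_positions': array([ 1.30099630e+00,  3.20202366e-01,  1.56550732e+00, -1.46074076e-05,
        1.25743296e+00, -1.99954292e-02]), 'qd': array([ 0.00063818, -0.00225618, -0.00376616, -0.0011963 , -0.00184195,
        0.00033983]), 'tau': array([-2.53420267e-04, -4.16410732e+01, -2.34703678e+01, -5.41124700e-05,
        5.01735180e-03,  1.63686995e-06]), 'position': array([0.14203845, 0.55675095, 0.23060036]), 'tool_rot': array([-3.91339370e-01, -3.11691070e+00,  2.41219764e-03]), 'contact_force': array([ 0.25014541, -0.15705566,  0.43529947]), 'ft_torque': array([ 0.03138015, -0.00583918,  0.04242955]), 'grasp_force': 0.0, 'width': 0.08583414117615804}
```

View pics/top0.png

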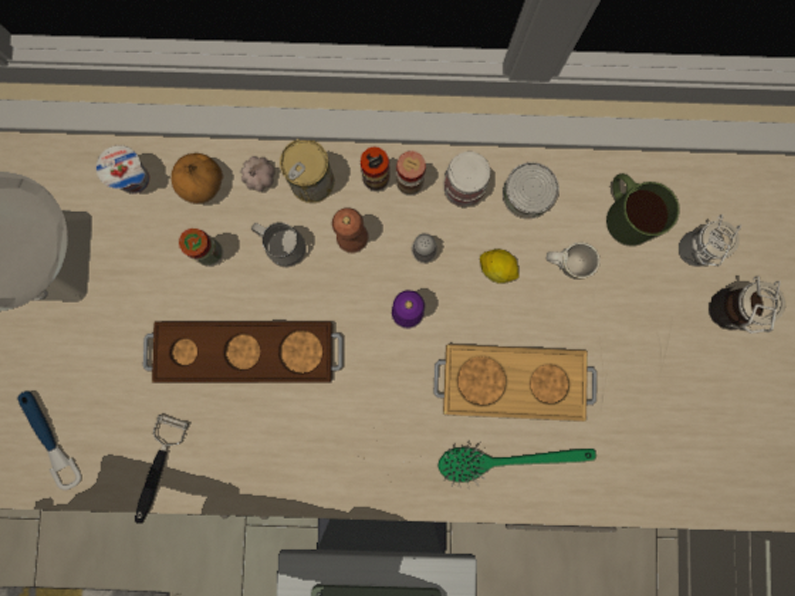

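View pics/scene0.png

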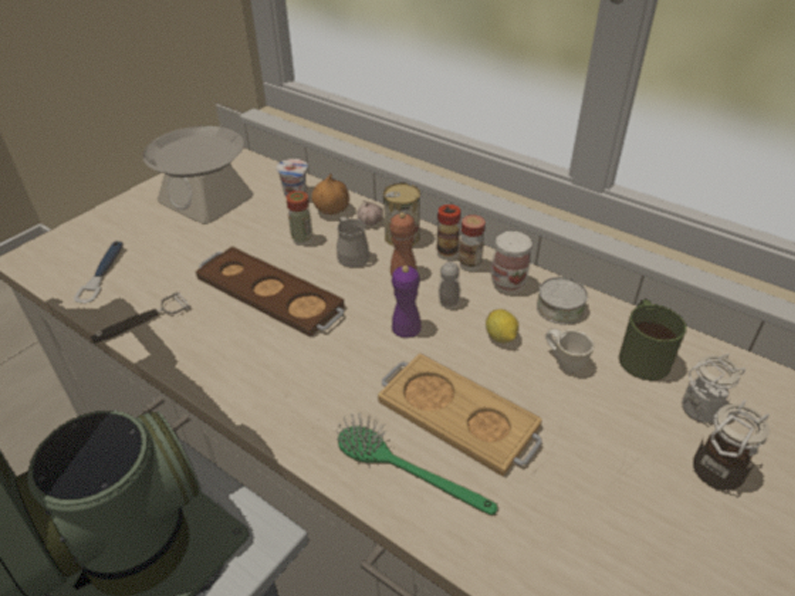

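The top view (shown at 1.42x) has these objects:
- Dark fish tray at (243,352), with its small well at the left (world +y). Pale coffee tray at (517,382), with its large well at the left.
- Jug at (285,243), handle up-left. Cup at (580,260), handle left. Lemon at (500,265). Salt shaker at (425,247).
- Herb jar at (195,243), with a green label and red cap.

There are two candidates for the pepper mill, (350,228) and (408,308). The first is reddish wood and fits the description. The second is the purple look-alike, so I'll leave it alone.

Next I'll measure positions.

Run:
```python
from h import *
import pickle
c=pickle.load(open("top.pkl","rb")); P=pts(c); save(c,"crop_mill",(180,130,420,240),3.3)
print("table z",[P[int(v/1.42),int(u/1.42)].round(4).tolist() for u,v in((380,420),(250,300),(640,400))])
m=(P[...,2]>0.012)&(c["depth"]>0)
vv,uu=np.mgrid[:420,:560]
for n,u,v,r,h in(("jug",285,243,28,.078),("cup",580,260,24,.055),("lemon",500,265,26,.056),("salt",425,247,22,.09),("mill",350,228,30,.139),("purple",408,308,24,.139),("herb",195,243,24,.106),("tin",305,170,34,0)):
    k=m&(np.hypot(uu-u/1.42,vv-v/1.42)<r/1.42*1.3); q=P[k]; zt=np.percentile(q[:,2],99)
    t=k&(P[...,2]>zt-.012); (a,b),rad=cv2.minEnclosingCircle(np.argwhere(t)[:,::-1].astype(np.float32))
    w=ray(c,a,b,h or zt); print(n,"ztop %.3f"%zt,w.round(4),"r %.1fmm"%(rad*(1.13-zt)/.481),"px",a,b)
hsv=cv2.cvtColor(c["color"],cv2.COLOR_RGB2HSV)
for n,(u,v),hw in(("fish",(243,352),(85,30)),("coffee",(517,382),(75,38))):
    u,v=u/1.42,v/1.42;hw=np.array(hw)
    k=m&(P[...,2]<.03)&(abs(uu-u)<hw[0])&(abs(vv-v)<hw[1])
    q=P[k&(P[...,2]>.016)][:,:2]; rc=cv2.minAreaRect((q*1000).astype(np.float32)); print(n,rc)
    # wells: cork depth
    k=((P[...,2]<.015)&(abs(uu-u)<hw[0]*.72)&(abs(vv-v)<hw[1]*.72)&(c["depth"]>0)).astype(np.uint8)
    for cn in cv2.findContours(k,cv2.RETR_EXTERNAL,cv2.CHAIN_APPROX_NONE)[0]:
        if cv2.contourArea(cn)>60:
            (a,b),rad=cv2.minEnclosingCircle(cn); print("  well",ray(c,a,b,.02).round(4),"r",rad*1.11/.481)
s=env.sense(); print(R.from_rotvec(s["tool_rot"]).as_matrix().round(3))
```

```text
table z [[0.3652, 0.0035, -0.0016], [0.555, 0.2246, -0.0008], [0.4101, -0.4226, -0.0017]]
jug ztop 0.080 [0.6477 0.1747 0.078 ] r 36.2mm px 193.28378295898438 166.3918914794922
cup ztop 0.058 [ 0.6286 -0.3004  0.055 ] r 39.6mm px 404.5 183.0
lemon ztop 0.058 [ 0.6195 -0.1823  0.056 ] r 25.9mm px 352.3387145996094 185.33871459960938
salt ztop 0.091 [ 0.6409 -0.0594  0.09  ] r 16.2mm px 298.9598388671875 171.5583953857422
mill ztop 0.139 [0.661  0.0582 0.139 ] r 19.9mm px 244.22825622558594 156.0869598388672
purple ztop 0.139 [ 0.5399 -0.0361  0.139 ] r 20.1mm px 287.6188049316406 214.94554138183594
herb ztop 0.109 [0.6288 0.2924 0.106 ] r 22.6mm px 136.12612915039062 170.85585021972656
tin ztop 0.123 [0.7705 0.1255 0.1231] r 49.0mm px 215.2857208251953 106.71428680419922
fish ((468.5059814453125, 228.5753936767578), (99.09706115722656, 323.5812072753906), 1.6987522840499878)
  well [0.4652 0.3235 0.02  ] r 21.974544525146488
  well [0.4672 0.2295 0.02  ] r 29.82344407301683
  well [0.4702 0.1346 0.02  ] r 36.32152263934796
coffee ((431.84625244140625, -214.63604736328125), (260.3152160644531, 114.05615997314453), 89.05220031738281)
  well [ 0.4306 -0.2697  0.02  ] r 32.070786402775695
  well [ 0.4326 -0.1603  0.02  ] r 40.06289115318886
  well [ 0.4322 -0.2185  0.02  ] r 138.2933983435998
[[-0.969  0.247 -0.   ]
 [ 0.247  0.969 -0.001]
 [ 0.    -0.002 -1.   ]]
```

View pics/crop_mill.png

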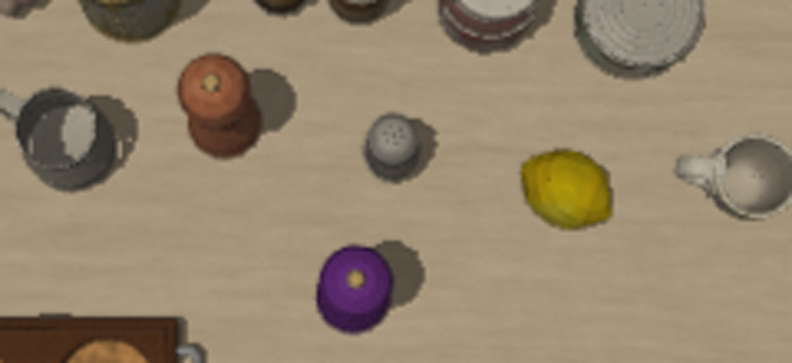

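Run:
```python
from h import *
import pickle
c=pickle.load(open("top.pkl","rb")); P=pts(c); vv,uu=np.mgrid[:420,:560]
for n,u,v,h,ks in(("jug",200,170,.078,13),("cup",408,183,.055,11)):
    k=((P[...,2]>h-.006)&(np.hypot(uu-u,vv-v)<32)).astype(np.uint8)
    cn=max(cv2.findContours(k,cv2.RETR_EXTERNAL,cv2.CHAIN_APPROX_NONE)[0],key=cv2.contourArea)
    f=cv2.drawContours(np.zeros_like(k),[cn],-1,1,-1)
    o=cv2.morphologyEx(f,cv2.MORPH_OPEN,cv2.getStructuringElement(cv2.MORPH_ELLIPSE,(ks,ks)))
    (a,b),r=cv2.minEnclosingCircle(np.argwhere(o)[:,::-1].astype(np.float32))
    w=ray(c,a,b,h)
    k=(P[...,2]>.02)&(np.hypot(uu-u,vv-v)<40); q=P[k]; d=q[:,:2]-w[:2]; far=np.hypot(*d.T)>.042
    hd=d[far].mean(0); print(n,w.round(4),"r",r*(1.13-h)/.481,"handle dir",hd.round(3),np.degrees(np.arctan2(hd[1],hd[0])).round(1),far.sum())
q=P[(P[...,2]>.02)&(np.hypot(uu-352,vv-186)<26)][:,:2]
rc=cv2.fitEllipse(cv2.convexHull((q*1000).astype(np.float32))); print("lemon",rc,q.mean(0))
e,V=np.linalg.eigh(np.cov(q.T)); print("long axis deg",np.degrees(np.arctan2(*V[::-1,1])))
```

```text
jug [1.0215 0.6361 0.078 ] r 0.0 handle dir [-0.367 -0.487] -127.0 632
cup [ 0.63   -0.3083  0.055 ] r 32.2521683084246 handle dir [ 0.024 -0.02 ] -39.1 229
lemon ((471.82781982421875, -103.55622863769531), (138.98797607421875, 391.6358947753906), 61.42802810668945) [ 0.61350896 -0.17875706]
long axis deg 134.3666694609014
```

Run:
```python
from h import *
import pickle
c=pickle.load(open("top.pkl","rb")); P=pts(c); vv,uu=np.mgrid[:420,:560]; Z=P[...,2]
for n,u,v,h,rr in(("jug",198,170,.078,.032),("cup",409,183,.055,.029)):
    k=(Z>h-.008)&(Z<h+.008)&(np.hypot(uu-u,vv-v)<32); q=P[k][:,:2]
    g=[ (np.sum(abs(np.hypot(q[:,0]-x,q[:,1]-y)-rr+.003)<.004),x,y) for x in q[:,0].mean()+np.arange(-.02,.021,.001) for y in q[:,1].mean()+np.arange(-.02,.021,.001)]
    g.sort(reverse=True); w=np.mean([a[1:] for a in g[:8]],0)
    q=P[(Z>.02)&(Z<h+.008)&(np.hypot(uu-u,vv-v)<45)][:,:2]; d=q-w; L=np.hypot(*d.T); far=(L>.038)&(L<.06); hd=d[far].mean(0)
    print(n,w.round(4),g[0][0],k.sum(),"handle",np.degrees(np.arctan2(hd[1],hd[0])).round(1),far.sum(),L[L<.07].max())
hsv=cv2.cvtColor(c["color"],cv2.COLOR_RGB2HSV)
k=cv2.inRange(hsv,(20,150,60),(35,255,255))*(np.hypot(uu-352,vv-186)<30).astype(np.uint8)
ct=max(cv2.findContours(k,cv2.RETR_EXTERNAL,cv2.CHAIN_APPROX_NONE)[0],key=cv2.contourArea)
w=np.array([ray(c,a,b,.028)[:2]*1000 for a,b in ct[:,0]],np.float32); e=cv2.fitEllipse(w); print("lemon",e,"long axis deg from +x",(e[2]+90)%180)
```

```text
jug [0.6431 0.1671] 82 115 handle 63.8 40 0.05289847643802276
cup [ 0.6292 -0.3103] 171 234 handle 82.3 50 0.05236740053009542
lemon ((620.5802001953125, -184.38963317871094), (50.292884826660156, 64.14063262939453), 156.0018310546875) long axis deg from +x 66.0018310546875
```

```bash
python3 -m inch '[[-1,[0.035,-0.028,0],[0,0,-0.148]],[-1,[0.035,-0.028,0],[0,0,-0.148]],[-1,[0.035,-0.028,0],[0,0,-0.148]],[-1,[0.035,-0.028,0],[0,0,-0.148]],[-1,[0.035,-0.028,0],[0,0,-0.148]],[-1,[0.035,-0.028,0],[0,0,-0.148]],[-1,[0.035,-0.028,0],[0,0,-0.148]],[-1,[0.035,-0.028,0],[0,0,-0.148]],[-1,[0.035,-0.028,0],[0,0,-0.148]],[-1,[0.035,-0.028,0],[0,0,-0.148]],[-1,[0.035,-0.028,0],[0,0,-0.148]],[-1,[0.035,-0.028,0],[0,0,-0.147]]]' && python3 -m inch '[[-1,[0.04,-0.027,0],[0,0,0]],[-1,[0.041,-0.027,0],[0,0,0]],[-1,[0,0,0],[0,0,0]],[-1,[0,0,0],[0,0,0]]]'
cat >> h.py <<'E'
def tool():
    s=env.sense(); M=R.from_rotvec(s["tool_rot"]).as_matrix(); print("tcp",s["position"].round(4),"ydir %.1f"%np.degrees(np.arctan2(M[1,1],M[0,1])),"tilt",M[:,2].round(3),"w %.4f"%s["width"],"gf %.1f"%s["grasp_force"],"F",s["contact_force"].round(1),"t",round(s["t"],2)); return s
E
python3 - <<'E'
from h import *
tool(); c=env.camera("wrist"); save(c,"wrist_jug",None,1.2)
print(c["xyz"],c["attitude"])
E
```

```text
t: 1.3
position: [0.5632, 0.2197, 0.2309]
tool_rot: [-2.669, -1.656, 0.001]
contact_force: [1.0, 0.0, 0.3]
width: 0.0854
grasp_force: 0.0
t: 1.7
position: [0.6433, 0.1663, 0.23]
tool_rot: [-2.665, -1.661, 0.003]
contact_force: [-0.2, 0.3, 1.8]
width: 0.0856
grasp_force: 0.0
tcp [0.6433 0.1663 0.23  ] ydir -26.1 tilt [-0.002 -0.    -1.   ] w 0.0856 gf 0.0 F [-0.2  0.3  1.8] t 1.7
[0.67309958 0.22616905 0.37158068] [ 2.80125614 -0.65029871 -0.09247291]
```

View pics/wrist_jug.png

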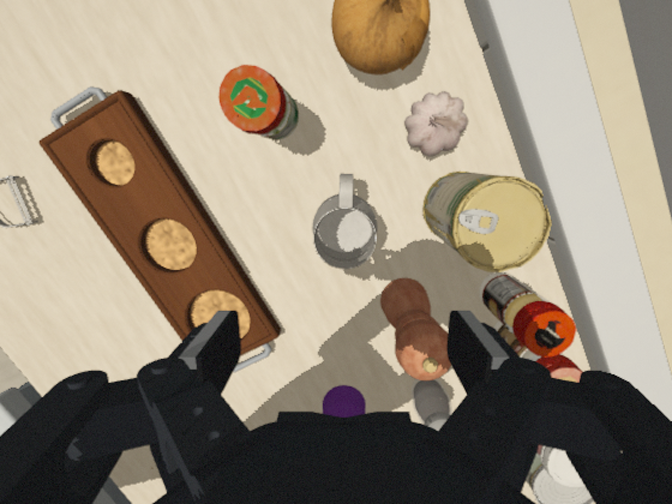

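The wrist view (1.2x) shows the jug body centred near (346,230), between the finger planes, with its handle pointing straight up along the image. The right-hand finger clears the mill. I'll cross-check the rim and then descend.

```bash
python3 - <<'E'
from h import *
c=env.camera("wrist")
print(ray(c,346/1.2,229/1.2,.070)); P=pts(c); vv,uu=np.mgrid[:420,:560]; Z=P[...,2]
q=P[(Z>.066)&(Z<.085)&(np.hypot(uu-288,vv-192)<38)][:,:2]; print(len(q),q.min(0),q.max(0))
E
python3 -m inch '[[-1,[0,0.001,-0.045],[0,0,0]],[-1,[0,0,-0.045],[0,0,0]],[-1,[0,0,-0.04],[0,0,0]],[-1,[0,0,-0.03],[0,0,0]],[-1,[0,0,-0.02],[0,0,0]],[-1,[0,0,-0.012],[0,0,0]],[-1,[0,0,0],[0,0,0]]]'
```

```text
[0.64746262 0.17281495 0.07      ]
643 [0.61694291 0.13868733] [0.67123445 0.20835681]
t: 2.5
position: [0.6415, 0.1689, 0.0381]
tool_rot: [-2.662, -1.666, 0.005]
contact_force: [-0.8, -0.1, -0.3]
width: 0.0855
grasp_force: 0.0
```

```bash
python3 -m inch '[[0.2,[0.001,0.001,0],[0,0,0]],[0.6,[0,0,0],[0,0,0]],[1,[0,0,0],[0,0,0]],[1,[0,0,0],[0,0,0]],[1,[0,0,0],[0,0,0]],[1,[0,0,0],[0,0,0]],[1,[0,0,0],[0,0,0]]]' 35
```

```text
t: 3.2
position: [0.6455, 0.1698, 0.0418]
tool_rot: [2.663, 1.664, 0.007]
contact_force: [-0.3, 0.3, 5.7]
width: 0.0587
grasp_force: 38.1
```

```bash
python3 -m inch '[[1,[0,0,0.01],[0,0,0]],[1,[0,0,0.03],[0,0,0]],[1,[0,0,0.045],[0,0,0]],[1,[0,0,0.045],[0,0,0]],[1,[0,0,0.04],[0,0,0]],[1,[0,0,0.025],[0,0,0]],[1,[0,0,0],[0,0,0]]]'
python3 - <<'E'
from h import *
tool(); c=env.camera("wrist"); save(c,"wrist_jug2",None,1)
E
```

```text
t: 3.9
position: [0.6459, 0.1695, 0.2395]
tool_rot: [2.662, 1.663, 0.014]
contact_force: [0.5, 0.0, -2.5]
width: 0.0584
grasp_force: 38.4
tcp [0.6459 0.1695 0.2395] ydir -26.0 tilt [ 0.009  0.002 -1.   ] w 0.0584 gf 38.4 F [ 0.5  0.  -2.5] t 3.9
```

View pics/wrist_jug2.png

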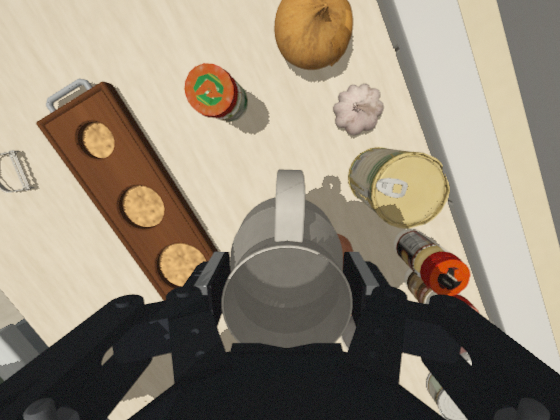

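The jug is held upright. Its rim centre is near (287,300) px and the handle faces forward. I'll check the offset between jug and TCP while carrying.

```bash
python3 - <<'E'
from h import *
import pickle
c=env.camera("wrist"); s=tool()
print([ (ray(c,u,v,.2757)-s["position"]).round(4).tolist() for u,v in((287,300),(223,300),(351,300),(287,248))])
E
python3 -m inch '[[1,[-0.015,-0.023,0],[0,0,0]],[1,[-0.024,-0.0375,0],[0,0,0]],[1,[-0.024,-0.0375,0],[0,0,0]],[1,[-0.024,-0.0375,0],[0,0,0]],[1,[-0.024,-0.0375,0],[0,0,0]],[1,[-0.024,-0.0375,0],[0,0,0]],[1,[-0.024,-0.0375,0],[0,0,0]],[1,[-0.024,-0.0375,0],[0,0,0]],[1,[-0.02,-0.03,0],[0,0,0]],[1,[-0.01,-0.015,0],[0,0,0]],[1,[0,0,0],[0,0,0]]]'; python3 -c "
from h import *
tool()"
```

```text
tcp [0.6435 0.1689 0.2337] ydir -26.0 tilt [-0.001 -0.    -1.   ] w 0.0585 gf 38.4 F [ 0.6  0.1 -3.1] t 4.0
[[0.0023, 0.0023, 0.042], [-0.0205, 0.0136, 0.042], [0.0252, -0.0089, 0.042], [0.012, 0.0223, 0.042]]
t: 5.1
position: [0.4284, -0.1624, 0.232]
tool_rot: [-2.664, -1.658, 0.006]
contact_force: [-0.5, 1.0, -2.6]
width: 0.0588
grasp_force: 38.4
tcp [ 0.4284 -0.1624  0.232 ] ydir -26.2 tilt [-0.005  0.001 -1.   ] w 0.0588 gf 38.4 F [-0.5  1.  -2.6] t 5.1
```

```bash
python3 -m inch '[[1,[0.002,0,-0.035],[0,0,0]],[1,[0,0,-0.045],[0,0,0]],[1,[0,0,-0.045],[0,0,0]],[1,[0,0,-0.03],[0,0,0]],[1,[0,0,-0.015],[0,0,0]],[1,[0,0,-0.003],[0,0,0]],[1,[0,0,0],[0,0,0]],[1,[0,0,0],[0,0,0]]]'; python3 -c "
from h import *
tool()"
```

```text
t: 5.9
position: [0.4338, -0.1612, 0.0618]
tool_rot: [2.663, 1.665, 0.001]
contact_force: [-0.1, 0.2, -2.4]
width: 0.0586
grasp_force: 38.5
tcp [ 0.4338 -0.1612  0.0618] ydir -26.0 tilt [ 0.001 -0.    -1.   ] w 0.0586 gf 38.5 F [-0.1  0.2 -2.4] t 5.9
```

```bash
python3 -m inch '[[1,[-0.003,0,-0.007],[0,0,0]],[1,[0,0,-0.003],[0,0,0]],[1,[0,0,-0.001],[0,0,0]],[1,[0,0,-0.001],[0,0,0]],[1,[0,0,0],[0,0,0]]]'; python3 -m inch '[[1,[0,0,-0.001],[0,0,0]],[1,[0,0,0],[0,0,0]]]';python3 -m inch '[[1,[0,0,-0.001],[0,0,0]],[1,[0,0,0],[0,0,0]]]'
```

```text
t: 6.4
position: [0.4298, -0.1616, 0.0499]
tool_rot: [2.664, 1.665, -0.001]
contact_force: [-3.5, -0.6, 3.8]
width: 0.0588
grasp_force: 39.3
t: 6.6
position: [0.4297, -0.1617, 0.0498]
tool_rot: [2.664, 1.665, -0.001]
contact_force: [-5.1, 0.3, 12.1]
width: 0.058
grasp_force: 40.5
t: 6.8
position: [0.4297, -0.1617, 0.0497]
tool_rot: [2.663, 1.664, -0.001]
contact_force: [-8.7, -0.2, 22.3]
width: 0.0582
grasp_force: 41.7
```

```bash
python3 -m inch '[[1,[0,0,0.002],[0,0,0]],[0.2,[0,0,0],[0,0,0]],[-0.3,[0,0,0],[0,0,0]],[-1,[0,0,0],[0,0,0]],[-1,[0,0,0],[0,0,0]],[-1,[0,0,0],[0,0,0]],[-1,[0,0,0.01],[0,0,0]],[-1,[0,0,0.03],[0,0,0]],[-1,[0,0,0.045],[0,0,0]],[-1,[0,0,0.045],[0,0,0]],[-1,[0,0,0.02],[0,0,0]],[-1,[0,0,0],[0,0,0]]]'
python3 - <<'E'
from h import *
tool(); c=env.camera("wrist"); save(c,"wrist_jug3",None,1)
E
```

```text
t: 8.0
position: [0.4321, -0.1621, 0.2033]
tool_rot: [2.659, 1.661, 0.008]
contact_force: [-0.4, 0.1, 0.1]
width: 0.0855
grasp_force: 0.0
tcp [ 0.4321 -0.1621  0.2033] ydir -26.0 tilt [ 0.008 -0.003 -1.   ] w 0.0855 gf 0.0 F [-0.4  0.1  0.1] t 8.0
```

View pics/wrist_jug3.png

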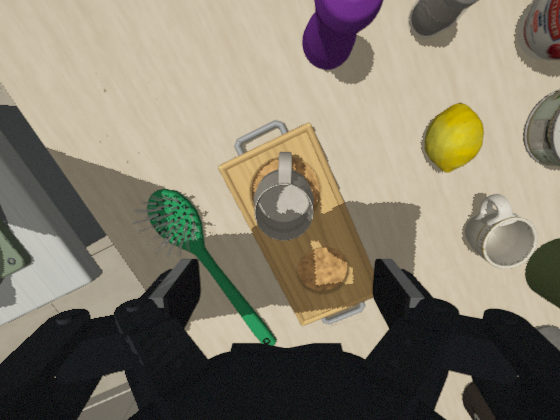

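The jug stands upright in the large well, body at (285,205) px. Next is the cup.

```bash
python3 -m inch '[[-1,[0.03,-0.0225,0],[0,0,0.1]],[-1,[0.033,-0.025,0],[0,0,0.1]],[-1,[0.033,-0.025,0],[0,0,0.1]],[-1,[0.033,-0.025,0],[0,0,0.014]],[-1,[0.033,-0.025,0],[0,0,0]],[-1,[0.025,-0.018,0],[0,0,0]],[-1,[0.01,-0.0075,0],[0,0,0]],[-1,[0,0,0],[0,0,0]],[-1,[0,0,0],[0,0,0]]]'
python3 - <<'E'
from h import *
s=tool(); c=env.camera("wrist"); save(c,"wrist_cup",None,1); P=pts(c); Z=P[...,2]
k=(Z>.046)&(Z<.062)&(np.hypot(P[...,0]-.629,P[...,1]+.31)<.033); q=P[k]
print(len(q),q.min(0),q.max(0)); v,u=np.where(k); print(u.min(),u.max(),v.min(),v.max())
q=P[(Z>.012)&(Z<.06)&(np.hypot(P[...,0]-.629,P[...,1]+.31)>.035)&(np.hypot(P[...,0]-.629,P[...,1]+.31)<.058)]; d=q.mean(0)-[.629,-.31,0]; print("handle",np.degrees(np.arctan2(d[1],d[0])),len(q))
E
```

```text
t: 8.95
position: [0.6261, -0.3087, 0.1974]
tool_rot: [-2.369, -2.058, 0.002]
contact_force: [-0.1, -0.1, -0.1]
width: 0.0851
grasp_force: 0.0
tcp [ 0.6261 -0.3087  0.1974] ydir -8.0 tilt [-0.004  0.002 -1.   ] w 0.0851 gf 0.0 F [-0.1 -0.1 -0.1] t 8.95
956 [ 0.60050231 -0.34214381  0.04603215] [ 0.65875824 -0.27735039  0.05617464]
263 319 170 232
handle 80.19627136481174 234
```

View pics/wrist_cup.png

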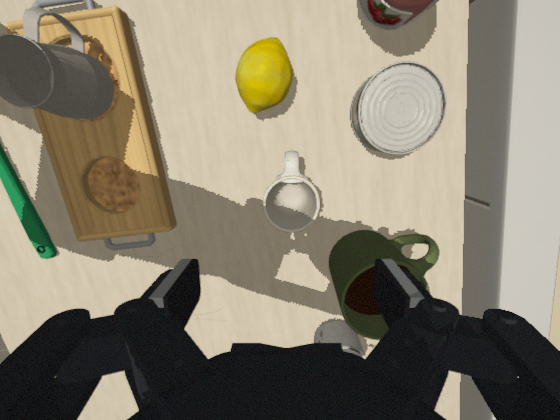

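The cup rim is centred at (291,204) px with the handle pointing up the image, and there is room for the fingers. Descending.

```bash
python3 -m inch '[[-1,[0.003,-0.003,-0.03],[0,0,0]],[-1,[0,0,-0.04],[0,0,0]],[-1,[0,0,-0.045],[0,0,0]],[-1,[0,0,-0.03],[0,0,0]],[-1,[0,0,-0.02],[0,0,0]],[-1,[0,0,-0.007],[0,0,0]],[-1,[0,0,0],[0,0,0]],[-1,[0,0,0],[0,0,0]]]'; python3 -c "
from h import *
tool()"
```

```text
t: 9.8
position: [0.6307, -0.3125, 0.029]
tool_rot: [2.369, 2.059, 0.001]
contact_force: [0.5, -0.8, -0.2]
width: 0.0851
grasp_force: 0.0
tcp [ 0.6307 -0.3125  0.029 ] ydir -8.0 tilt [ 0.002 -0.001 -1.   ] w 0.0851 gf 0.0 F [ 0.5 -0.8 -0.2] t 9.8
```

```bash
python3 -m inch '[[-1,[0,0,-0.004],[0,0,0]],[0,[0,0,0],[0,0,0]],[0.5,[0,0,0],[0,0,0]],[1,[0,0,0],[0,0,0]],[1,[0,0,0],[0,0,0]],[1,[0,0,0],[0,0,0]],[1,[0,0,0],[0,0,0]],[1,[0,0,0],[0,0,0]]]' 35; python3 -m inch '[[1,[0,0,0.01],[0,0,0]],[1,[0,0,0.03],[0,0,0]],[1,[0,0,0.045],[0,0,0]],[1,[0,0,0.02],[0,0,0]],[1,[0,0,0],[0,0,0]],[1,[0,0,0],[0,0,0]]]'
python3 - <<'E'
from h import *
s=tool(); c=env.camera("wrist"); save(c,"wrist_cup2",None,1)
E
```

```text
t: 10.6
position: [0.6303, -0.3125, 0.0243]
tool_rot: [2.371, 2.06, 0.0]
contact_force: [-0.9, 1.0, 5.6]
width: 0.0561
grasp_force: 37.2
t: 11.2
position: [0.6297, -0.3121, 0.1277]
tool_rot: [-2.371, -2.06, 0.0]
contact_force: [-1.1, 0.4, -2.2]
width: 0.0558
grasp_force: 37.6
tcp [ 0.6297 -0.3121  0.1277] ydir -8.0 tilt [-0.001  0.    -1.   ] w 0.0558 gf 37.6 F [-1.1  0.4 -2.2] t 11.2
```

View pics/wrist_cup2.png

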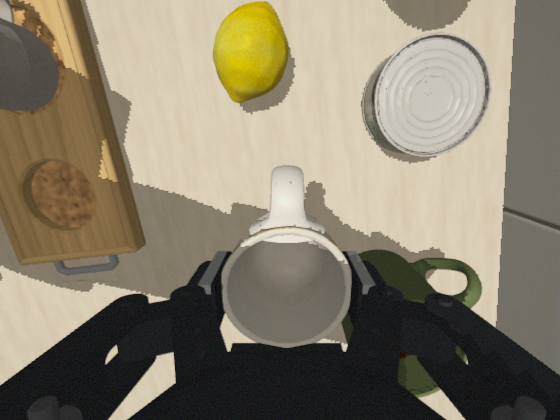

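The cup is held upright, rim centre near (287,287) px. Carrying it to the small well.

```bash
python3 - <<'E'
from h import *
c=env.camera("wrist"); s=tool()
print([ (ray(c,u,v,.158)-s["position"]).round(4).tolist() for u,v in((287,287),(221,287),(353,287))])
E
python3 -m inch '[[1,[-0.02,0.004,0],[0,0,0]],[1,[-0.035,0.008,0],[0,0,0]],[1,[-0.04,0.008,0],[0,0,0]],[1,[-0.04,0.008,0],[0,0,0]],[1,[-0.035,0.008,0],[0,0,0]],[1,[-0.02,0.004,0],[0,0,0]],[1,[-0.01,0.002,0],[0,0,0]],[1,[0,0,0],[0,0,0]],[1,[0,0,0],[0,0,0]]]'; python3 -c "
from h import *
tool()"
```

```text
tcp [ 0.629  -0.3117  0.1259] ydir -8.0 tilt [-0.004  0.002 -1.   ] w 0.0558 gf 37.6 F [-0.4  0.2 -1.1] t 11.3
[[0.0008, 0.0036, 0.0321], [-0.0269, 0.0074, 0.0321], [0.0285, -0.0003, 0.0321]]
t: 12.2
position: [0.4311, -0.2707, 0.128]
tool_rot: [2.371, 2.06, 0.001]
contact_force: [-0.1, -0.7, -0.9]
width: 0.0565
grasp_force: 37.7
tcp [ 0.4311 -0.2707  0.128 ] ydir -8.0 tilt [ 0.001 -0.    -1.   ] w 0.0565 gf 37.7 F [-0.1 -0.7 -0.9] t 12.2
```

```bash
python3 -m inch '[[1,[-0.001,-0.002,-0.02],[0,0,0]],[1,[0,0,-0.03],[0,0,0]],[1,[0,0,-0.025],[0,0,0]],[1,[0,0,-0.012],[0,0,0]],[1,[0,0,-0.004],[0,0,0]],[1,[0,0,0],[0,0,0]],[1,[0,0,0],[0,0,0]]]';python3 -m inch '[[1,[0,0,-0.002],[0,0,0]],[1,[0,0,-0.002],[0,0,0]],[1,[0,0,0],[0,0,0]]]';python3 -m inch '[[1,[0,0,-0.0015],[0,0,0]],[1,[0,0,0],[0,0,0]]]'
```

```text
t: 12.9
position: [0.4302, -0.2729, 0.0382]
tool_rot: [2.37, 2.059, 0.001]
contact_force: [-0.2, -0.2, -0.6]
width: 0.0562
grasp_force: 37.7
t: 13.2
position: [0.4291, -0.2723, 0.0335]
tool_rot: [2.371, 2.06, 0.0]
contact_force: [0.5, 0.2, -2.0]
width: 0.0561
grasp_force: 37.7
t: 13.4
position: [0.4293, -0.2726, 0.0323]
tool_rot: [2.371, 2.06, 0.0]
contact_force: [-0.8, -0.4, 3.3]
width: 0.0556
grasp_force: 38.0
```

```bash
python3 -m inch '[[1,[0,0,0],[0,0,0]],[0.2,[0,0,0],[0,0,0]],[-0.3,[0,0,0],[0,0,0]],[-1,[0,0,0],[0,0,0]],[-1,[0,0,0],[0,0,0]],[-1,[0,0,0],[0,0,0]],[-1,[0,0,0.01],[0,0,0]],[-1,[0,0,0.03],[0,0,0]],[-1,[0,0,0.045],[0,0,0]],[-1,[0,0,0.045],[0,0,0]],[-1,[0,0,0.03],[0,0,0]],[-1,[0,0,0],[0,0,0]]]'
python3 - <<'E'
from h import *
tool(); c=env.camera("wrist"); save(c,"wrist_cup3",None,1)
E
```

```text
t: 14.6
position: [0.4315, -0.2739, 0.1973]
tool_rot: [2.363, 2.054, 0.005]
contact_force: [0.7, 0.1, -1.5]
width: 0.0856
grasp_force: 0.0
tcp [ 0.4315 -0.2739  0.1973] ydir -8.0 tilt [ 0.009 -0.006 -1.   ] w 0.0856 gf 0.0 F [ 0.7  0.1 -1.5] t 14.6
```

View pics/wrist_cup3.png

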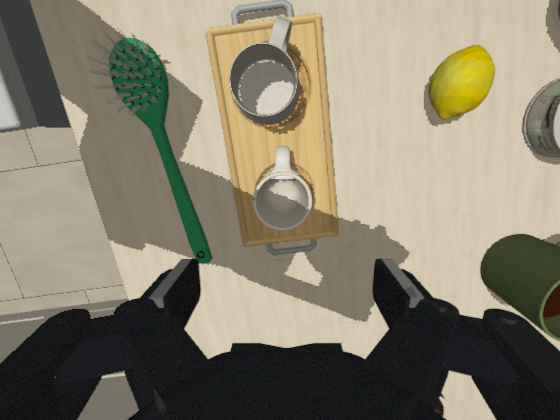

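The cup stands in the small well at (283,200) px. Next is the lemon.

```bash
python3 -m inch '[[-1,[0.02,0.01,0],[0,0,-0.1]],[-1,[0.04,0.019,0],[0,0,-0.1]],[-1,[0.04,0.019,0],[0,0,-0.079]],[-1,[0.04,0.019,0],[0,0,0]],[-1,[0.03,0.014,0],[0,0,0]],[-1,[0.015,0.006,0],[0,0,0]],[-1,[0.005,0.002,0],[0,0,0]],[-1,[0,0,0],[0,0,0]],[-1,[0,0,0],[0,0,0]]]'
python3 - <<'E'
from h import *
s=tool(); c=env.camera("wrist")
hsv=cv2.cvtColor(c["color"],cv2.COLOR_RGB2HSV); k=cv2.inRange(hsv,(20,150,60),(35,255,255))
ct=max(cv2.findContours(k,cv2.RETR_EXTERNAL,cv2.CHAIN_APPROX_NONE)[0],key=cv2.contourArea); print(cv2.boundingRect(ct))
w=np.array([ray(c,a,b,.028)[:2]*1000 for a,b in ct[:,0]],np.float32); e=cv2.fitEllipse(w); print("lemon",e,"long axis deg from +x",(e[2]+90)%180, (w.min(0)+w.max(0))/2)
E
```

```text
t: 15.55
position: [0.6179, -0.1837, 0.1912]
tool_rot: [-2.634, -1.709, 0.002]
contact_force: [-0.1, -0.6, -0.5]
width: 0.0853
grasp_force: 0.0
tcp [ 0.6179 -0.1837  0.1912] ydir -24.0 tilt [-0.002  0.    -1.   ] w 0.0853 gf 0.0 F [-0.1 -0.6 -0.5] t 15.55
(265, 165, 50, 65)
lemon ((620.1707153320312, -185.76280212402344), (51.85702133178711, 66.48886108398438), 152.563720703125) long axis deg from +x 62.563720703125 [ 620.2568 -185.7082]
```

```bash
python3 -m inch '[[-1,[0.002,-0.001,-0.03],[0,0,-0.035]],[-1,[0,0,-0.045],[0,0,0]],[-1,[0,0,-0.045],[0,0,0]],[-1,[0,0,-0.03],[0,0,0]],[-1,[0,0,-0.018],[0,0,0]],[-1,[0,0,-0.008],[0,0,0]],[-1,[0,0,0],[0,0,0]],[-1,[0,0,0],[0,0,0]]]'
```

```text
t: 16.4
position: [0.6217, -0.1849, 0.0172]
tool_rot: [2.663, 1.663, 0.002]
contact_force: [0.8, 0.6, -0.2]
width: 0.0854
grasp_force: 0.0
```

```bash
python3 -m inch '[[-1,[-0.001,0,-0.005],[0,0,0]],[0,[0,0,0],[0,0,0]],[0.5,[0,0,0],[0,0,0]],[1,[0,0,0],[0,0,0]],[1,[0,0,0],[0,0,0]],[1,[0,0,0],[0,0,0]],[1,[0,0,0],[0,0,0]],[1,[0,0,0],[0,0,0]]]' 25; python3 -m inch '[[1,[0,0,0.01],[0,0,0]],[1,[0,0,0.03],[0,0,0]],[1,[0,0,0.045],[0,0,0]],[1,[0,0,0.045],[0,0,0]],[1,[0,0,0.045],[0,0,0]],[1,[0,0,0.02],[0,0,0]],[1,[0,0,0],[0,0,0]],[1,[0,0,0],[0,0,0]]]'
python3 - <<'E'
from h import *
s=tool(); c=env.camera("wrist"); save(c,"wrist_lemon",None,1)
E
```

```text
t: 17.2
position: [0.6204, -0.1844, 0.0117]
tool_rot: [2.664, 1.664, 0.001]
contact_force: [-1.4, -0.2, 6.7]
width: 0.0523
grasp_force: 26.1
t: 18.0
position: [0.6196, -0.1841, 0.205]
tool_rot: [-2.664, -1.664, 0.001]
contact_force: [0.5, -0.9, -0.8]
width: 0.0526
grasp_force: 26.6
tcp [ 0.6196 -0.1841  0.205 ] ydir -26.0 tilt [-0.001  0.    -1.   ] w 0.0526 gf 26.6 F [ 0.5 -0.9 -0.8] t 18.0
```

View pics/wrist_lemon.png

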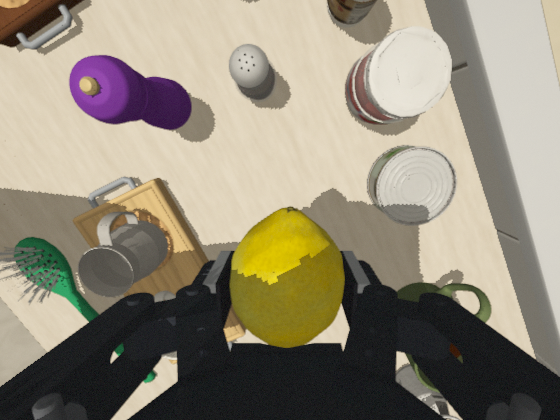

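The lemon is held, centred between the pads at (288,278) px. Carrying it to its seat.

```bash
python3 - <<'E'
from h import *
s=env.sense(); c=env.camera("wrist")
hsv=cv2.cvtColor(c["color"],cv2.COLOR_RGB2HSV); k=cv2.inRange(hsv,(18,130,30),(36,255,255))
ct=max(cv2.findContours(k,cv2.RETR_EXTERNAL,cv2.CHAIN_APPROX_NONE)[0],key=cv2.contourArea); x,y,w,h=cv2.boundingRect(ct); print(x,y,w,h)
w=np.array([ray(c,a,b,s["position"][2]+.0165)[:2]*1000 for a,b in ct[:,0]],np.float32); e=cv2.fitEllipse(w); print(e,np.array(e[0])-s["position"][:2]*1000)
E
python3 -m inch '[[1,[-0.007,0.024,0],[0,0,0]],[1,[-0.0115,0.038,0],[0,0,0]],[1,[-0.0133,0.0438,0],[0,0,0]],[1,[-0.0133,0.0438,0],[0,0,0]],[1,[-0.0133,0.0438,0],[0,0,0]],[1,[-0.0133,0.0438,0],[0,0,0]],[1,[-0.0133,0.0438,0],[0,0,0]],[1,[-0.0133,0.0438,0],[0,0,0]],[1,[-0.0133,0.0438,0],[0,0,0]],[1,[-0.0133,0.0438,0],[0,0,0]],[1,[-0.0115,0.038,0],[0,0,0]],[1,[-0.009,0.03,0],[0,0,0]]]'; python3 -m inch '[[1,[-0.006,0.02,0],[0,0,0]],[1,[-0.002,0.007,0],[0,0,0]],[1,[0,0,0],[0,0,0]],[1,[0,0,0],[0,0,0]]]'; python3 -c "
from h import *
tool()"
```

```text
229 207 116 141
((617.7677612304688, -186.85911560058594), (54.91044235229492, 71.92376708984375), 151.9090576171875) [-1.34200602 -2.90757866]
t: 19.3
position: [0.4729, 0.2978, 0.2037]
tool_rot: [-2.663, -1.666, 0.006]
contact_force: [0.7, 0.6, -1.2]
width: 0.0523
grasp_force: 26.6
t: 19.7
position: [0.4668, 0.322, 0.205]
tool_rot: [2.664, 1.663, -0.003]
contact_force: [-0.4, -0.4, -1.0]
width: 0.0526
grasp_force: 26.6
tcp [0.4668 0.322  0.205 ] ydir -26.0 tilt [-0.001 -0.002 -1.   ] w 0.0526 gf 26.6 F [-0.4 -0.4 -1. ] t 19.7
```

```bash
python3 -m inch '[[1,[0,0.005,-0.03],[0,0,0]],[1,[0,0,-0.045],[0,0,0]],[1,[0,0,-0.045],[0,0,0]],[1,[0,0,-0.03],[0,0,0]],[1,[0,0,-0.015],[0,0,0]],[1,[0,0,-0.007],[0,0,0]],[1,[0,0,0],[0,0,0]],[1,[0,0,0],[0,0,0]]]';python3 -m inch '[[1,[0,0,-0.002],[0,0,0]],[1,[0,0,-0.002],[0,0,0]],[1,[0,0,0],[0,0,0]]]'
```

```text
t: 20.5
position: [0.4677, 0.328, 0.0348]
tool_rot: [2.665, 1.663, 0.003]
contact_force: [-0.3, 0.1, -0.7]
width: 0.0522
grasp_force: 26.6
t: 20.8
position: [0.4671, 0.3278, 0.0308]
tool_rot: [2.663, 1.665, 0.002]
contact_force: [-0.5, -3.2, 5.7]
width: 0.0522
grasp_force: 26.9
```

```bash
python3 -m inch '[[1,[0,0,0.002],[0,0,0]],[1,[-0.001,-0.004,0],[0,0,0]],[1,[0,0,-0.003],[0,0,0]],[1,[0,0,-0.002],[0,0,0]],[1,[0,0,0],[0,0,0]]]';python3 -m inch '[[1,[0,0,-0.0015],[0,0,0]],[1,[0,0,0],[0,0,0]]]'
```

```text
t: 21.3
position: [0.466, 0.3243, 0.0268]
tool_rot: [-2.664, -1.664, -0.001]
contact_force: [0.5, 1.1, 1.4]
width: 0.0527
grasp_force: 26.7
t: 21.5
position: [0.466, 0.3243, 0.0264]
tool_rot: [2.664, 1.665, 0.001]
contact_force: [-2.0, -1.3, 7.5]
width: 0.0521
grasp_force: 27.2
```

The lemon's contact height now matches a seated lemon, about 0.026 m. Opening gently.

```bash
python3 -m inch '[[1,[0,0,0.0005],[0,0,0]],[0.4,[0,0,0],[0,0,0]],[0.1,[0,0,0],[0,0,0]],[-0.4,[0,0,0],[0,0,0]],[-1,[0,0,0],[0,0,0]],[-1,[0,0,0],[0,0,0]],[-1,[0,0,0.01],[0,0,0]],[-1,[0,0,0.03],[0,0,0]],[-1,[0,0,0.045],[0,0,0]],[-1,[0,0,0.045],[0,0,0]],[-1,[0,0,0.045],[0,0,0]],[-1,[0,0,0],[0,0,0]]]'
python3 - <<'E'
from h import *
tool(); c=env.camera("wrist"); save(c,"wrist_lemon2",None,1)
hsv=cv2.cvtColor(c["color"],cv2.COLOR_RGB2HSV); k=cv2.inRange(hsv,(20,150,60),(35,255,255))
ct=max(cv2.findContours(k,cv2.RETR_EXTERNAL,cv2.CHAIN_APPROX_NONE)[0],key=cv2.contourArea)
w=np.array([ray(c,a,b,.042)[:2]*1000 for a,b in ct[:,0]],np.float32); print(cv2.fitEllipse(w))
P=pts(c); print("ztop",np.percentile(P[k>0][:,2],[90,99]))
E
```

```text
t: 22.7
position: [0.4688, 0.3261, 0.2085]
tool_rot: [-2.664, -1.664, -0.023]
contact_force: [-0.5, -0.3, 0.7]
width: 0.0855
grasp_force: 0.0
tcp [0.4688 0.3261 0.2085] ydir -26.0 tilt [ 0.012  0.008 -1.   ] w 0.0855 gf 0.0 F [-0.5 -0.3  0.7] t 22.7
((466.2351379394531, 322.4848937988281), (54.06298065185547, 68.4330062866211), 151.75454711914062)
ztop [0.06893544 0.10550889]
```

View pics/wrist_lemon2.png

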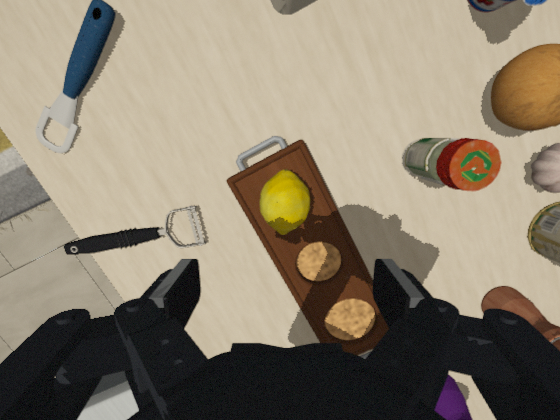

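The lemon sits in its seat at (287,202) px, with its top at 0.069 m as expected. Next is the salt shaker.

```bash
python3 -m inch '[[-1,[0.01,-0.02,0],[0,0,-0.1]],[-1,[0.019,-0.0415,0],[0,0,-0.1]],[-1,[0.019,-0.0415,0],[0,0,-0.1]],[-1,[0.019,-0.0415,0],[0,0,-0.1]],[-1,[0.019,-0.0415,0],[0,0,-0.1]],[-1,[0.019,-0.0415,0],[0,0,-0.093]],[-1,[0.019,-0.0415,0],[0,0,0]],[-1,[0.019,-0.0415,0],[0,0,0]],[-1,[0.018,-0.04,0],[0,0,0]],[-1,[0.01,-0.025,0],[0,0,0]],[-1,[0.003,-0.009,0],[0,0,0]],[-1,[0,0,0],[0,0,0]]]'
python3 - <<'E'
from h import *
env.camera("wrist"); s=tool(); c=env.camera("wrist"); P=pts(c); Z=P[...,2]
k=((Z>.08)&(Z<.1)&(np.hypot(P[...,0]-.641,P[...,1]+.06)<.03)).astype(np.uint8)
v,u=np.where(k); (a,b),r=cv2.minEnclosingCircle(np.stack([u,v],1).astype(np.float32)); q=P[k>0]
print(a,b,r,ray(c,a,b,.085),q.min(0),q.max(0))
E
```

```text
t: 23.95
position: [0.6392, -0.0613, 0.1994]
tool_rot: [-3.034, -0.81, 0.004]
contact_force: [-0.5, 0.9, -0.3]
width: 0.0855
grasp_force: 0.0
tcp [ 0.6389 -0.06    0.1997] ydir -60.0 tilt [-0.002  0.001 -1.   ] w 0.0854 gf 0.0 F [ 0.4 -0.5 -0.5] t 24.0
289.6064758300781 203.01388549804688 16.87785530090332 [ 0.6450596  -0.06043474  0.085     ] [ 0.62903186 -0.07671723  0.08001584] [ 0.65917105 -0.04562915  0.08964863]
```

```bash
python3 -m inch '[[-1,[0.005,-0.001,-0.02],[0,0,0]],[-1,[0,0,-0.04],[0,0,0]],[-1,[0,0,-0.045],[0,0,0]],[-1,[0,0,-0.03],[0,0,0]],[-1,[0,0,-0.018],[0,0,0]],[-1,[0,0,-0.009],[0,0,0]],[-1,[0,0,0],[0,0,0]],[-1,[0,0,0],[0,0,0]]]' && python3 -m inch '[[-0.3,[0,0,0],[0,0,0]],[0.2,[0,0,0],[0,0,0]],[0.6,[0,0,0],[0,0,0]],[1,[0,0,0],[0,0,0]],[1,[0,0,0],[0,0,0]],[1,[0,0,0],[0,0,0]],[1,[0,0,0],[0,0,0]],[1,[0,0,0],[0,0,0]]]' 35
```

```text
t: 24.85
position: [0.6454, -0.0608, 0.04]
tool_rot: [3.033, 0.815, 0.003]
contact_force: [0.8, 0.7, 1.3]
width: 0.0854
grasp_force: 0.0
t: 25.65
position: [0.6451, -0.0612, 0.0398]
tool_rot: [3.035, 0.813, 0.002]
contact_force: [-1.4, 2.4, 6.0]
width: 0.0367
grasp_force: 34.9
```

```bash
python3 -m inch '[[1,[0,0,0.01],[0,0,0]],[1,[0,0,0.03],[0,0,0]],[1,[0,0,0.045],[0,0,0]],[1,[0,0,0.045],[0,0,0]],[1,[0,0,0.03],[0,0,0]],[1,[0,0,0.01],[0,0,0]],[1,[0,0,0],[0,0,0]],[1,[0,0,0],[0,0,0]]]'
python3 - <<'E'
from h import *
s=tool(); c=env.camera("wrist"); save(c,"wrist_salt",None,1); P=pts(c); z=s["position"][2]+.05
k=((abs(P[...,2]-z)<.008)&(np.hypot(P[...,0]-s["position"][0],P[...,1]-s["position"][1])<.03)).astype(np.uint8); q=P[k>0]
print(len(q),((q.min(0)+q.max(0))/2-s["position"]).round(4),np.ptp(q,0))
E
```

```text
t: 26.45
position: [0.6437, -0.0614, 0.2068]
tool_rot: [-3.033, -0.813, 0.005]
contact_force: [0.3, 0.0, -1.3]
width: 0.0366
grasp_force: 34.8
tcp [ 0.6437 -0.0614  0.2068] ydir -60.0 tilt [-0.004  0.    -1.   ] w 0.0366 gf 34.8 F [ 0.3  0.  -1.3] t 26.45
4871 [0.0053 0.0054 0.05  ] [0.03874647 0.04877965 0.01597941]
```

View pics/wrist_salt.png

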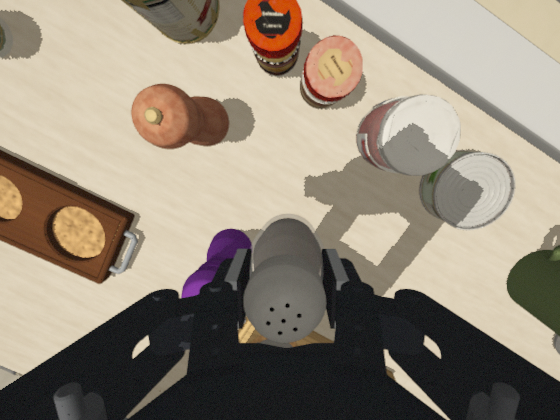

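The shaker is held upright, cap centre near (285,303) px. Carrying it to the middle well.

```bash
python3 - <<'E'
from h import *
c=env.camera("wrist"); s=tool()
print((ray(c,285,303,s["position"][2]+.049)-s["position"]).round(4))
E
python3 -m inch '[[1,[-0.01,0.016,0],[0,0,0.097]],[1,[-0.02,0.032,0],[0,0,0.097]],[1,[-0.024,0.04,0],[0,0,0.097]],[1,[-0.024,0.04,0],[0,0,0.097]],[1,[-0.024,0.04,0],[0,0,0.097]],[1,[-0.024,0.04,0],[0,0,0.097]],[1,[-0.022,0.036,0],[0,0,0.097]],[1,[-0.016,0.026,0],[0,0,0.097]],[1,[-0.009,0.015,0],[0,0,0.097]],[1,[-0.0035,0.006,0],[0,0,0]],[1,[0,0,0],[0,0,0]],[1,[0,0,0],[0,0,0]]]'; python3 -c "
from h import *
tool()"
```

```text
tcp [ 0.6436 -0.0614  0.2061] ydir -60.0 tilt [-0.005  0.    -1.   ] w 0.0362 gf 34.8 F [-0.1 -0.2 -0.3] t 26.55
[0.0066 0.0036 0.049 ]
t: 27.75
position: [0.4685, 0.2289, 0.2082]
tool_rot: [2.408, 2.018, -0.002]
contact_force: [1.2, 0.4, -1.3]
width: 0.0363
grasp_force: 34.9
tcp [0.4685 0.2289 0.2082] ydir -10.1 tilt [-0.001 -0.001 -1.   ] w 0.0363 gf 34.9 F [ 1.2  0.4 -1.3] t 27.75
```

Run:
```python
from h import *
c=env.camera("wrist"); s=tool(); p=s["position"]
print(c["fx"]); 
for dz in(.05,.034): print([(ray(c,u,303,p[2]+dz)-p).round(4).tolist() for u in(245,285,325)])
P=pts(c); print((P[[270,285,303,320,335],285]-p).round(4).tolist())
hsv=None
save(c,"wrist_salt2",(200,200,380,400),3)
```

```text
tcp [0.4687 0.2287 0.2084] ydir -10.1 tilt [-0.    -0.001 -1.   ] w 0.0365 gf 34.9 F [-0.2  0.1  0. ] t 27.8
290.2766442663337
[[-0.0135, 0.0107, 0.05], [0.0006, 0.0082, 0.05], [0.0147, 0.0057, 0.05]]
[[-0.0179, 0.001, 0.034], [-0.0013, -0.0019, 0.034], [0.0152, -0.0049, 0.034]]
[[0.0017, 0.0148, 0.0375], [0.0012, 0.0119, 0.044], [0.0003, 0.0067, 0.0476], [-0.0008, 0.0007, 0.0491], [-0.0022, -0.0071, 0.0474]]
```

View pics/wrist_salt2.png

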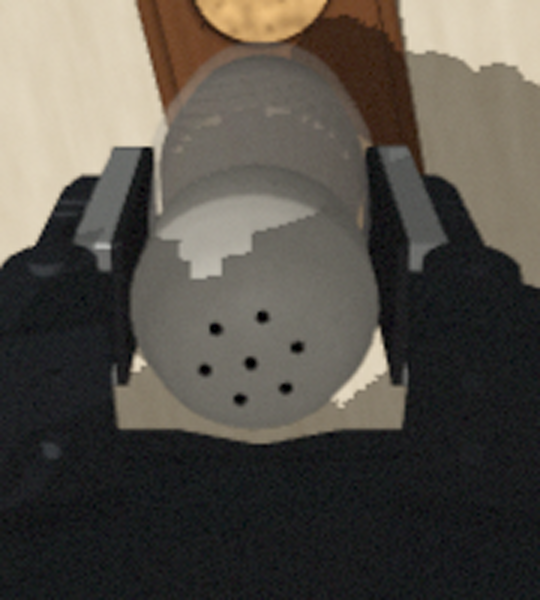

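The dome's central hole at (283,321) px lies on the TCP axis, so the shaker is centred in the grip. Lowering it.

```bash
python3 -m inch '[[1,[-0.001,0.001,-0.025],[0,0,0]],[1,[0,0,-0.04],[0,0,0]],[1,[0,0,-0.04],[0,0,0]],[1,[0,0,-0.03],[0,0,0]],[1,[0,0,-0.015],[0,0,0]],[1,[0,0,-0.005],[0,0,0]],[1,[0,0,0],[0,0,0]],[1,[0,0,0],[0,0,0]]]';python3 -m inch '[[1,[0,0,-0.002],[0,0,0]],[1,[0,0,-0.002],[0,0,0]],[1,[0,0,0],[0,0,0]]]'
```

```text
t: 28.6
position: [0.4683, 0.2305, 0.0547]
tool_rot: [2.407, 2.018, 0.003]
contact_force: [-0.1, -0.2, -0.4]
width: 0.0364
grasp_force: 34.9
t: 28.9
position: [0.4673, 0.2306, 0.0501]
tool_rot: [2.406, 2.02, 0.001]
contact_force: [0.4, 0.1, -0.9]
width: 0.0367
grasp_force: 34.9
```

```bash
python3 -m inch '[[1,[0,0,-0.0015],[0,0,0]],[1,[0,0,0],[0,0,0]]]';python3 -m inch '[[1,[0,0,-0.001],[0,0,0]],[1,[0,0,0],[0,0,0]]]'
```

```text
t: 29.1
position: [0.4671, 0.2306, 0.0483]
tool_rot: [2.406, 2.02, -0.0]
contact_force: [-0.3, 0.1, -1.1]
width: 0.0368
grasp_force: 34.9
t: 29.3
position: [0.4673, 0.2307, 0.0479]
tool_rot: [-2.406, -2.02, -0.001]
contact_force: [-2.0, -0.8, 3.9]
width: 0.0372
grasp_force: 35.6
```

```bash
python3 -m inch '[[1,[0,0,0],[0,0,0]],[0.5,[0,0,0],[0,0,0]],[0.1,[0,0,0],[0,0,0]],[-0.4,[0,0,0],[0,0,0]],[-1,[0,0,0],[0,0,0]],[-1,[0,0,0],[0,0,0]],[-1,[0,0,0.01],[0,0,0]],[-1,[0,0,0.03],[0,0,0]],[-1,[0,0,0.045],[0,0,0]],[-1,[0,0,0.045],[0,0,0]],[-1,[0,0,0.045],[0,0,0]],[-1,[0,0,0.01],[0,0,0]]]'
python3 - <<'E'
from h import *
tool(); c=env.camera("wrist"); save(c,"wrist_salt3",None,1)
E
```

```text
t: 30.5
position: [0.4696, 0.2317, 0.2387]
tool_rot: [2.404, 2.018, 0.018]
contact_force: [0.2, 0.2, -1.0]
width: 0.0856
grasp_force: 0.0
tcp [0.4696 0.2317 0.2387] ydir -10.0 tilt [ 0.011  0.005 -1.   ] w 0.0856 gf 0.0 F [ 0.2  0.2 -1. ] t 30.5
```

View pics/wrist_salt3.png

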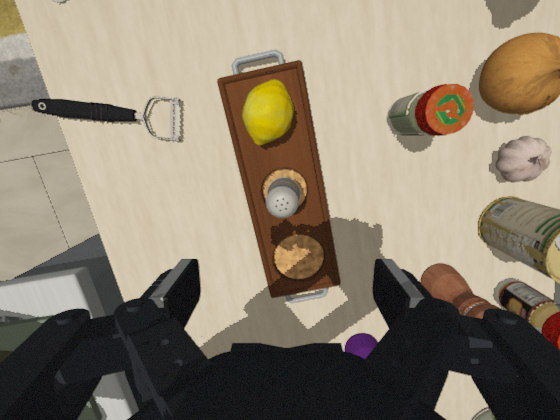

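The salt stands in the middle well at (284,198) px. Last is the reddish pepper mill, using numeric checks only since the picture allowance is spent.

```bash
python3 -m inch '[[-1,[0.015,-0.0137,0],[0,0,0.1]],[-1,[0.03,-0.027,0],[0,0,0.1]],[-1,[0.034,-0.031,0],[0,0,0.1]],[-1,[0.034,-0.031,0],[0,0,0.1]],[-1,[0.034,-0.031,0],[0,0,0.1]],[-1,[0.025,-0.023,0],[0,0,0.024]],[-1,[0.014,-0.012,0],[0,0,0]],[-1,[0.005,-0.005,0],[0,0,0]],[-1,[0,0,0],[0,0,0]],[-1,[0,0,0],[0,0,0]]]'
python3 - <<'E'
from h import *
s=tool(); c=env.camera("wrist"); P=pts(c); Z=P[...,2]
D=np.hypot(P[...,0]-.661,P[...,1]-.058); k=(Z>.105)&(Z<.145)&(D<.045); q=P[k]
print(len(q),q.min(0),q.max(0),"rgb",c["color"][k].mean(0)); v,u=np.where(k); print(u.min(),u.max(),v.min(),v.max())
k=(Z>.134)&(Z<.145)&(D<.045); print("knob/top",P[k].mean(0),k.sum())
k=(Z>.07)&(D>.04)&(D<.09)&(Z<.15); print("neighbours",k.sum(), P[k].mean(0) if k.any() else "")
E
```

```text
t: 31.55
position: [0.6572, 0.0576, 0.2318]
tool_rot: [-1.799, -2.573, 0.001]
contact_force: [0.1, 0.6, -0.5]
width: 0.0853
grasp_force: 0.0
tcp [0.6572 0.0576 0.2318] ydir 20.1 tilt [-0.002  0.    -1.   ] w 0.0853 gf 0.0 F [ 0.1  0.6 -0.5] t 31.55
2093 [0.6410655  0.03724153 0.1068968 ] [0.68910639 0.08250156 0.13884972] rgb [176.16149068 123.36932633  89.45341615]
270 321 184 235
knob/top [0.66481026 0.05908395 0.13665446] 141
neighbours 444 [0.73156407 0.10342123 0.09433232]
```

```bash
python3 -m inch '[[-1,[0.004,0.001,0],[0,0,-0.131]],[-1,[0.003,0.001,0],[0,0,-0.131]],[-1,[0,0,-0.025],[0,0,0]],[-1,[0,0,-0.04],[0,0,0]],[-1,[0,0,-0.04],[0,0,0]],[-1,[0,0,-0.02],[0,0,0]],[-1,[0,0,-0.009],[0,0,0]],[-1,[0,0,0],[0,0,0]],[-1,[0,0,0],[0,0,0]]]' && python3 -m inch '[[-0.3,[0,0,-0.002],[0,0,0]],[0.2,[0,0,0],[0,0,0]],[0.6,[0,0,0],[0,0,0]],[1,[0,0,0],[0,0,0]],[1,[0,0,0],[0,0,0]],[1,[0,0,0],[0,0,0]],[1,[0,0,0],[0,0,0]],[1,[0,0,0],[0,0,0]]]' 40
```

```text
t: 32.5
position: [0.666, 0.0594, 0.1]
tool_rot: [2.12, 2.316, 0.003]
contact_force: [0.5, 0.6, 0.1]
width: 0.0853
grasp_force: 0.0
t: 33.3
position: [0.6656, 0.0589, 0.0978]
tool_rot: [2.121, 2.316, 0.002]
contact_force: [-1.8, -0.3, 5.0]
width: 0.0455
grasp_force: 40.7
```

```bash
python3 -m inch '[[1,[0,0,0.01],[0,0,0]],[1,[0,0,0.03],[0,0,0]],[1,[0,0,0.04],[0,0,0]],[1,[0,0,0.035],[0,0,0]],[1,[0,0,0.015],[0,0,0]],[1,[0,0,0],[0,0,0]],[1,[0,0,0],[0,0,0]]]' && python3 -m inch '[[1,[-0.015,0.006,0],[0,0,0]],[1,[-0.03,0.0115,0],[0,0,0]],[1,[-0.035,0.0135,0],[0,0,0]],[1,[-0.035,0.0135,0],[0,0,0]],[1,[-0.035,0.0135,0],[0,0,0]],[1,[-0.027,0.0105,0],[0,0,0]],[1,[-0.013,0.0055,0],[0,0,0]],[1,[-0.005,0.002,0],[0,0,0]],[1,[0,0,0],[0,0,0]],[1,[0,0,0],[0,0,0]],[1,[0,0,0],[0,0,0]]]'
python3 - <<'E'
from h import *
s=tool(); p=s["position"]; c=env.camera("wrist"); P=pts(c)-p
D=np.hypot(P[...,0],P[...,1]); k=(P[...,2]>.036)&(P[...,2]<.048)&(D<.03); print("knob offset",k.sum(),np.median(P[k],0).round(4))
k=(P[...,2]<-.06)&(P[...,2]>-.095)&(D<.045); print("foot",k.sum(),P[k].min(0).round(4) if k.any() else"",P[k].max(0).round(4) if k.any() else "")
c=env.camera("top"); P=pts(c); k=(abs(P[...,2]-p[2]-.03)<.2)&(np.hypot(P[...,0]-.467,P[...,1]-.23)<.04)&(P[...,2]>.085)&(P[...,2]<.11); print("salt top",k.sum(),P[k].mean(0) if k.any() else "")
E
```

```text
t: 34.0
position: [0.6647, 0.0588, 0.2255]
tool_rot: [-2.121, -2.316, 0.002]
contact_force: [-0.6, -0.0, -2.9]
width: 0.0455
grasp_force: 41.7
t: 35.1
position: [0.4714, 0.1346, 0.2261]
tool_rot: [2.122, 2.316, 0.0]
contact_force: [0.2, -0.1, -3.0]
width: 0.0454
grasp_force: 41.9
tcp [0.4714 0.1346 0.2261] ydir 5.0 tilt [ 0. -0. -1.] w 0.0454 gf 41.9 F [ 0.2 -0.1 -3. ] t 35.1
knob offset 1521 [-0.0002  0.0031  0.0389]
foot 982 [-0.0262 -0.0072 -0.0947] [ 0.0255  0.0258 -0.06  ]
salt top 0
```

```bash
python3 -m inch '[[1,[-0.001,0,-0.02],[0,0,0]],[1,[0,0,-0.035],[0,0,0]],[1,[0,0,-0.03],[0,0,0]],[1,[0,0,-0.02],[0,0,0]],[1,[0,0,-0.01],[0,0,0]],[1,[0,0,0],[0,0,0]],[1,[0,0,0],[0,0,0]]]';python3 -m inch '[[1,[0,0,-0.002],[0,0,0]],[1,[0,0,-0.0015],[0,0,0]],[1,[0,0,0],[0,0,0]]]'; python3 -m inch '[[1,[0,0,-0.001],[0,0,0]],[1,[0,0,0],[0,0,0]]]'
```

```text
t: 35.9
position: [0.4702, 0.135, 0.1121]
tool_rot: [2.121, 2.316, 0.002]
contact_force: [1.2, -0.1, -2.8]
width: 0.0454
grasp_force: 41.9
t: 36.2
position: [0.4694, 0.1349, 0.1083]
tool_rot: [2.121, 2.317, 0.001]
contact_force: [-0.1, -0.1, -2.7]
width: 0.0451
grasp_force: 41.9
t: 36.4
position: [0.4692, 0.1349, 0.1069]
tool_rot: [2.121, 2.317, 0.0]
contact_force: [0.0, 0.6, -2.0]
width: 0.0454
grasp_force: 41.9
```

```bash
python3 -m inch '[[1,[0,0,-0.001],[0,0,0]],[1,[0,0,0],[0,0,0]]]';python3 -m inch '[[1,[0,0,-0.0005],[0,0,0]],[1,[0,0,0],[0,0,0]]]'
```

```text
t: 36.6
position: [0.4694, 0.1349, 0.1059]
tool_rot: [2.121, 2.317, 0.001]
contact_force: [-0.1, 0.8, -1.7]
width: 0.0457
grasp_force: 41.9
t: 36.8
position: [0.4695, 0.1351, 0.1058]
tool_rot: [2.122, 2.317, 0.001]
contact_force: [-0.9, 0.3, 4.0]
width: 0.0452
grasp_force: 42.3
```

The mill touched down at the expected floor height. Releasing, then backing up and away toward the start side for a final check.

```bash
python3 -m inch '[[0.5,[0,0,0],[0,0,0]],[0.2,[0,0,0],[0,0,0]],[-0.3,[0,0,0],[0,0,0]],[-1,[0,0,0],[0,0,0]],[-1,[0,0,0],[0,0,0]],[-1,[0,0,0],[0,0,0]],[-1,[0,0,0.01],[0,0,0]],[-1,[0,0,0.03],[0,0,0]],[-1,[0,0,0.045],[0,0,0]],[-1,[0,0,0.045],[0,0,0]],[-1,[0,0,0.03],[0,0,0]],[-1,[0,0,0],[0,0,0]]]'; python3 -m inch '[[-1,[-0.02,-0.02,0.01],[0,0,0]],[-1,[-0.025,-0.025,0.01],[0,0,0]],[-1,[-0.025,-0.025,0],[0,0,0]],[-1,[-0.025,-0.025,0],[0,0,0]],[-1,[-0.02,-0.02,0],[0,0,0]],[-1,[0,0,0],[0,0,0]],[-1,[0,0,0],[0,0,0]]]'
python3 - <<'E'
from h import *
tool()
for n in("top","scene"):
  c=env.camera(n); P=pts(c); Z=P[...,2]
  for nm,x,y,h in(("jug",.4326,-.1603,.086),("cup",.4306,-.2697,.063),("lemon",.4652,.3235,.07),("salt",.4672,.2295,.098),("mill",.4702,.1346,.147),("herb",.629,.292,.106),("purple",.54,-.036,.139)):
    k=(np.hypot(P[...,0]-x,P[...,1]-y)<.04)&(Z>h-.015)&(Z<h+.02); q=P[k]
    print(n,nm,k.sum(),"ztop %.3f exp %.3f"%(np.percentile(q[:,2],95),h) if len(q) else "",((q.min(0)+q.max(0))/2)[:2].round(4)-[x,y] if len(q) else "")
E
```

```text
t: 38.0
position: [0.4716, 0.1355, 0.2709]
tool_rot: [2.117, 2.312, 0.015]
contact_force: [0.3, 0.0, -0.3]
width: 0.0853
grasp_force: 0.0
t: 38.7
position: [0.354, 0.0197, 0.2853]
tool_rot: [2.123, 2.316, 0.001]
contact_force: [0.0, 0.4, 0.7]
width: 0.0856
grasp_force: 0.0
tcp [0.354  0.0197 0.2853] ydir 5.0 tilt [ 0.001  0.    -1.   ] w 0.0856 gf 0.0 F [0.  0.4 0.7] t 38.7
top jug 148 ztop 0.088 exp 0.086 [-0.0041  0.0029]
top cup 255 ztop 0.065 exp 0.063 [-0.0026  0.0043]
top lemon 437 ztop 0.071 exp 0.070 [ 0.0013 -0.0008]
top salt 199 ztop 0.098 exp 0.098 [-0.001  0.001]
top mill 297 ztop 0.145 exp 0.147 [-0.0015  0.0011]
top herb 365 ztop 0.109 exp 0.106 [0.0006 0.001 ]
top purple 293 ztop 0.137 exp 0.139 [ 0.0021 -0.0003]
scene jug 283 ztop 0.087 exp 0.086 [-0.0038  0.0018]
scene cup 372 ztop 0.063 exp 0.063 [-0.0032  0.0035]
scene lemon 194 ztop 0.071 exp 0.070 [ 0.0002 -0.005 ]
scene salt 109 ztop 0.097 exp 0.098 [-0.0021 -0.0038]
scene mill 147 ztop 0.145 exp 0.147 [-0.0012 -0.0009]
scene herb 116 ztop 0.108 exp 0.106 [-0.0012  0.001 ]
scene purple 152 ztop 0.137 exp 0.139 [-0.0013 -0.0034]
```

Every top height matches a fully seated object, so I'm handing the job in.

```bash
python3 -c "
from bench import env
print(env.job_done())"
```

```text
the job is handed in; nothing more can be done
None
```

The job is handed in at about 39 s: jug, cup, lemon, salt and pepper mill were set down in that order, the final camera check found all five at seated height, and the herb jar and purple mill are where they stood.

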